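# Pass a rack of tappets through the chute's sprung gate

### The job

Pass the rack of four tappets along the chute to the measuring side: with one fingertip press the yellow trip bar down so that the red hinged gate sinks open, and keep holding it open while you push the rack past it with your other finger, until the rack is fully home against the end stop. The gate must not bump the rack or come up under it; then let go, so that the gate springs up again behind the rack. Only press and push: lift nothing, keep the tappets standing in their compartments, and leave everything else on the bench alone.

Things in the scene. Friction and masses are not known exactly. Their poses are not given: they have to be found in the camera images.
- chute: Steel chute bolted to the bench, on green legs. Origin: on the bench under the chute's centre line, right below the gate. x: along the chute, the way the rack travels; y: to the side of the yellow trip bar (the robot's side); z up. Floor 65 mm above the bench, x = -260 to +190 mm, inside width 50 mm, open at the top; walls 25 mm high, 3 mm thick. Hinge blocks, 72 mm high, at y = -60 mm.
- end_stop (a point): Centre of the rubber face of the chute's end stop, at x = +186 mm of the chute, 14 mm above the floor; the stop rises 32 mm above the floor. Chute's axes. After the gate's 12 mm slit (x = -6 to +6 mm) the floor is 1 mm lower and the chute 54 mm wide.
- gate (a joint): Angle of the red hinged stop gate (rad). 0: sprung up, its 6 mm plate at x = 0 stands 6 to 21 mm above the floor and stops the rack. It opens by sinking: from 0.27 below the floor, 3 mm below at 0.30, at its stop at 0.38. One rigid lever with the trip bar: pressing the bar down opens it (about 3 N at first, 6 N fully down); let go, it springs up.
- trip_bar (a point): Mid top face of the yellow trip bar, a flat 305 x 33 x 4 mm parallel to the chute (chute x = -255 to +50 mm); moves with the gate, hinged about a line along x at y = -55, z = 55 mm. Gate up: at y = +45, z = 115 mm, the bar rising outwards (0.30 rad). Gate at 0.30: y = +58, z = 83 mm, bar level; at 0.38: z = 74 mm (z above the bench).
- rack: Aluminium tappet rack, 152 mm long (its x, the way it travels), 46 mm wide, 24 mm high, four compartments in a row; its rear end (x = -76 mm) is a blue push plate 42 mm high, 3 mm thick. Origin: centre of its underside. About 0.55 kg loaded. Home against the end stop its origin is at x = +110 mm of the chute.
- tappet_1: Loose bucket tappet standing in the rack, dark steel cup 30 mm across, 26 mm high, 60 g; stands about x = -56 mm of the rack. Origin: centre of its underside, which rests 3 mm above the rack's underside; z up.
- tappet_2: Loose bucket tappet standing in the rack, dark steel cup 30 mm across, 26 mm high, 60 g; stands about x = -19 mm of the rack. Origin: centre of its underside, which rests 3 mm above the rack's underside; z up.
- tappet_3: Loose bucket tappet standing in the rack, dark steel cup 30 mm across, 26 mm high, 60 g; stands about x = 19 mm of the rack. Origin: centre of its underside, which rests 3 mm above the rack's underside; z up.
- tappet_4: Loose bucket tappet standing in the rack, dark steel cup 30 mm across, 26 mm high, 60 g; stands about x = 56 mm of the rack. Origin: centre of its underside, which rests 3 mm above the rack's underside; z up.
- piston: Aluminium piston, 68 mm across, 52 mm high, standing beyond the chute; origin under its centre. Leave alone.
- socket: Steel socket, 25 mm across, 38 mm high, standing beyond the chute; origin under its centre. Leave alone.
- caliper: Steel vernier caliper, 230 mm long, lying on the granite surface plate (50 mm high). Leave alone.
- wrench: Wrench lying on the bench between robot and chute, lower than 25 mm. Leave alone.
- screwdriver: Screwdriver lying on the bench between robot and chute, lower than 35 mm. Leave alone.
- spray_can: Spray can, 66 mm across, 190 mm high, standing at the right of the bench; origin under its centre. Leave alone.
- grease_jar: Grease jar, 72 mm across, 75 mm high, with a yellow cap, at the right of the bench; origin under its centre. Leave alone.
There are look-alikes about, which are no part of the job. What is shaped like the rack but brown or orange is not meant.

How it is judged:
By the outcome, as a careful person would: the job done as asked, in the order asked, and still so for the second after the job is handed in, with the robot touching nothing.
It also fails if it takes over 40 s, if anything falls off the work surface, if the arm or the gripper's body presses on something with over 40 N, if the wrist force passes 120 N, or if a joint passes its speed limit or range.

### The arm

A 6-joint arm with a two-finger parallel gripper is mounted at the origin on the work surface. World frame = base frame: x ahead of the robot, y to its left, z up, the work surface at z = 0. Lengths are in mm, angles in degrees, forces in N, time in s.
With the tool pointing down it reaches from about 350 to 850 mm from the base axis. Payload 8.1 kg.
Tool frame: the origin (TCP) lies midway between the tips of the shut fingers; the grasp point (between the pads) lies 19 mm behind it; z points along the fingers, y is the line along which they close (so a half turn about z gives the same grasp; the last joint's range is limited). The gripper opens to 85 mm and grips with 20 to 120 N. Pads are 22 mm wide; open, the fingers measure 114 mm over their backs; the gripper's body (76 mm by 85 mm) begins 54 mm behind the grasp point. The pads swing forward as they close: fully open they stand 13 mm farther back than shut.
Start: joints at [68.904, 7.471, 85.268, -0, 87.261, -4.893], TCP at [167.405, 576.178, 231.292] pointing down, gripper open.
Joint ranges: [-169.43, 169.43], [-51.17, 129.36], [1.28, 143.12], [-76.62, 256.62], [0, 156.53], [-152.29, 152.29]. Speed limits (degrees/s): [136.94, 136.94, 159.86, 180, 180, 180].

### API

Orientations are given as [roll, pitch, yaw] about the fixed x, y, z axes, in that order (R = Rz(yaw) Ry(pitch) Rx(roll)).
In Python, from bench import sense, snapshot, order, finder gives the robot as it stands.
- The arm moves only by the tool send_rows, never from a script. Its argument "steps" is a list of rows, each a list of 2 entries, a list of its own where there are three numbers: the shift along the world's x, y, z in units of 30 mm (1.0 is 30 mm), then the turn, a rotation vector about the world's x, y, z in rad. In form: [[[dx, dy, dz], [wx, wy, wz]], ...]. A call has 1 to 10 rows; each row is the pose to reach, as a shift and turn from the pose commanded when the call began; what a row does not reach only later rows make up. A row lasts 1/8 s, in which the tool goes at most 62.5 mm and 10.7 degrees, less where a joint would pass 70% of its speed; a pose out of reach is approached as far as the arm can. A call with a gripper value outside its range is refused whole. "fingers" is the closure, from 0 (fully open) to 1 (shut), set as the call begins (left out, the last holds). The fingers move at their own pace and stop on an object; "squeeze" is the grip in N (left out, the last holds). Time passes only in rows, so rows that repeat a pose let the fingers close. It gives the time, the measured TCP pose, the force, the opening and the grip force at its end, in the units of the state.
- sense(): the state, without advancing time (a new reading comes with each control period).
- snapshot(name): name is "scene" or "top" or "wrist"; returns a dict with "img" (400x640x3 uint8, red, green, blue), "K" (3x3 intrinsics, pixels), "pose" (4x4, takes a point from camera to world coordinates). Camera axes: x right, y up, looking along -z (the intrinsics and any distortion apply to the point x, -y, -z); pixel columns grow to the right and rows downward; lengths in mm; the calibration is good to about 2 mm. A picture is of the moment at which its call begins. There is no depth.
- order.hand_in(): hands the job in; it is judged then, once.
Trained networks look in the newest picture that a camera, given by its name, has taken for a name from the list of things; names that differ only in an ending like _2 or _b are one class to them, and where a whole thing is asked for, a point or a joint stands for the part that bears it (a point fixed in the world has none). Each returns a list of dicts, best first, with "confidence" (0 to 1); they miss things now and then, are a little off and sometimes report something else, mostly with a low value. They report only what shows in the picture. A call takes as long as a camera call. They do not tell look-alikes from the thing itself.
- finder.find_in(label, camera): "box" ([left, top, width, height] as shares, 0 to 1, of the picture: columns of its width, rows of its height, round what is visible of it).
- finder.trace(label, camera): "mask" (400x640 bool, what is visible of it) and "box" ([left, top, width, height] as shares, 0 to 1, of the picture: columns of its width, rows of its height, round what is visible of it).
- finder.pinpoint(label, camera): "at" ([column, row] as shares, 0 to 1, of the picture: columns of its width, rows of its height: a listed point, or the origin of a listed thing).
The state is a dict: "time": time; "joint_pos": joint angles; "qd": joint speeds; "joint_efforts": joint torques, N m; "tool_pos": TCP position; "tcp_rot": TCP orientation; "ft_force": force on the tool from outside, world axes, zero at the start; "wrist_torque": the same for the moment, N m; "finger_gap": finger opening in mm; "grip_force": force on a finger pad.
Only numpy, scipy, OpenCV 4.12 (cv2) and the standard library are available. Lean on these libraries where they do the work, as an engineer would, in place of code of your own. Each camera call takes 0.05 s, during which the arm holds its last target. There are 200 camera calls.

## Working session

There is one attempt and no reset: what is moved stays moved. The work goes in short steps, Python scripts to look and compute and a tool call to move; the robot and the scene stay as the last step left them, time stands still between calls to the robot, and variables do not carry over. Pictures are saved under pics/ and viewed, at most 10 in all, crops included, and the job is handed in when it is done.

Besides the shell and the picture viewer there is one more tool, called after "Emit:" as name(argument=value, ...) on one line, values as JSON. send_rows: Moves the arm, as the interface text tells. Its arguments: {"type":"object","properties":{"steps":{"type":"array"},"fingers":{"type":"number"},"squeeze":{"type":"number"}},"required":["steps"]}

```bash
mkdir -p pics
cat > h.py <<'E'
import numpy as np, cv2
from bench import sense, snapshot, order, finder
def ray(s,uv):
    K=np.array(s["K"]);P=np.array(s["pose"])
    d=np.linalg.inv(K)@np.array([uv[0],uv[1],1.]);d=np.array([d[0],-d[1],-d[2]])
    return P[:3,3],P[:3,:3]@d
def at_z(s,uv,z):
    o,d=ray(s,uv);return o+d*(z-o[2])/d[2]
def proj(s,p):
    P=np.array(s["pose"]);c=P[:3,:3].T@(np.array(p,float)-P[:3,3]);q=np.array(s["K"])@np.array([c[0],-c[1],-c[2]]);return q[:2]/q[2]
def save(s,n): cv2.imwrite("pics/"+n+".png",cv2.cvtColor(s["img"],cv2.COLOR_RGB2BGR))
E
python3 - <<'E'
from h import *
np.set_printoptions(precision=1,suppress=True)
for c in["scene","top"]:
    s=snapshot(c);save(s,c+"0");print(c,np.array(s["pose"]),{k:v for k,v in s.items() if k not in("img","pose")})
    for l in["end_stop","trip_bar","rack","chute","tappet_1"]:
        print(l,[(round(r["confidence"],2),np.array(r["at"])*[640,400]) for r in finder.pinpoint(l,c)])
    for l in["rack","trip_bar","chute"]:
        print(l,[(round(r["confidence"],2),np.array(r["box"])*[640,400,640,400]) for r in finder.find_in(l,c)])
E
```

```text
scene [[   0.8   -0.4    0.5 1087.8]
 [   0.6    0.5   -0.7 -812. ]
 [   0.     0.8    0.6  833.9]
 [   0.     0.     0.     1. ]] {'K': array([[398.2,   0. , 314.8],
       [  0. , 398.2, 198.3],
       [  0. ,   0. ,   1. ]])}
end_stop [(0.74, array([362.4, 195.1])), (0.35, array([296.9, 238.8]))]
trip_bar [(0.67, array([290.3, 218.7])), (0.48, array([329.8, 287.3])), (0.46, array([291. , 244.3]))]
rack [(0.84, array([249. , 219.4])), (0.74, array([290.1, 191.3])), (0.7, array([329.9, 287.4])), (0.61, array([161.4, 261.5])), (0.56, array([297.1, 241. ])), (0.22, array([218.5, 245.5]))]
chute [(0.41, array([221.7, 248.2]))]
tappet_1 [(0.6, array([313.9, 232.1])), (0.58, array([291.6, 244.6])), (0.47, array([280.3, 250.1])), (0.42, array([300.4, 233.9]))]
rack [(0.85, array([269.3, 179. ,  44.8,  16.9])), (0.84, array([270.2, 219.6,  52.5,  35.5])), (0.63, array([230.7, 197.6,  35.9,  43.5])), (0.55, array([131.2, 239.5,  54.1,  41.6]))]
trip_bar [(0.56, array([243. , 195. , 100.1,  86.6])), (0.22, array([288.9, 233.6,  11. ,  12. ])), (0.22, array([201. , 231.9,  43.9,  28. ]))]
chu
[... 327 characters left out ...]
(0.69, array([357.9, 191.5]))]
rack [(0.95, array([360. , 182.2])), (0.94, array([436.2, 283.6])), (0.68, array([349.9, 253.9])), (0.57, array([279. , 258.9]))]
chute [(0.6, array([324. , 180.9])), (0.19, array([370.8, 185. ]))]
tappet_1 [(0.68, array([351.1, 181.5])), (0.64, array([362.2, 183.1])), (0.56, array([373.5, 184.5])), (0.38, array([339.4, 179.1]))]
rack [(0.85, array([251. , 243.8,  45. ,  38.1])), (0.79, array([324. , 240.7,  47.9,  24.3])), (0.58, array([334.3, 174.6,  52.4,  19.1])), (0.58, array([410.6, 277.6,  51.5,  19.4])), (0.18, array([305.4, 118.4,  20.1,  23.3]))]
trip_bar [(0.63, array([306.9, 158.2, 101.2,  48.6]))]
chute [(0.55, array([259.9, 151.3, 153.3,  66.3]))]
```

Run:
```python
import cv2
t=cv2.imread("pics/top0.png")[120:310,220:480]
cv2.imwrite("pics/top0c.png",cv2.resize(t,None,fx=3,fy=3,interpolation=2))
t=cv2.imread("pics/scene0.png")[150:330,120:400]
cv2.imwrite("pics/scene0c.png",cv2.resize(t,None,fx=2.8,fy=2.8,interpolation=2))
```

```text
(no output)
```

View pics/top0c.png

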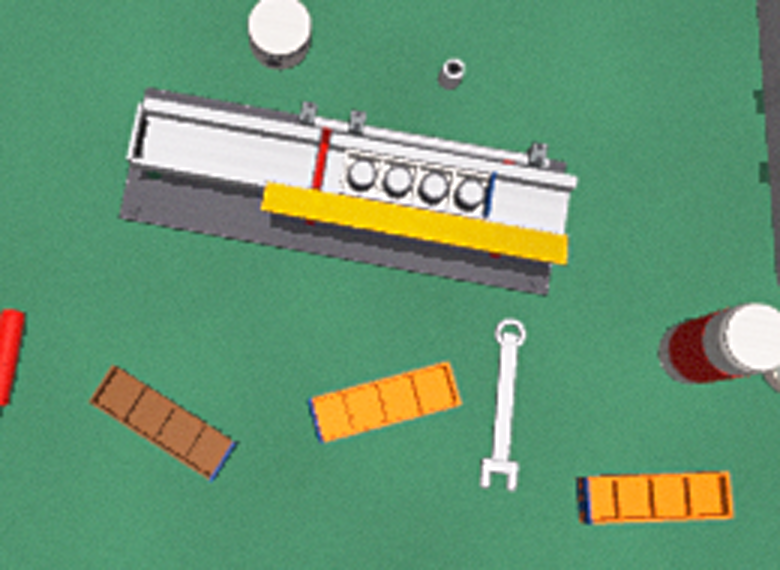

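View pics/scene0c.png

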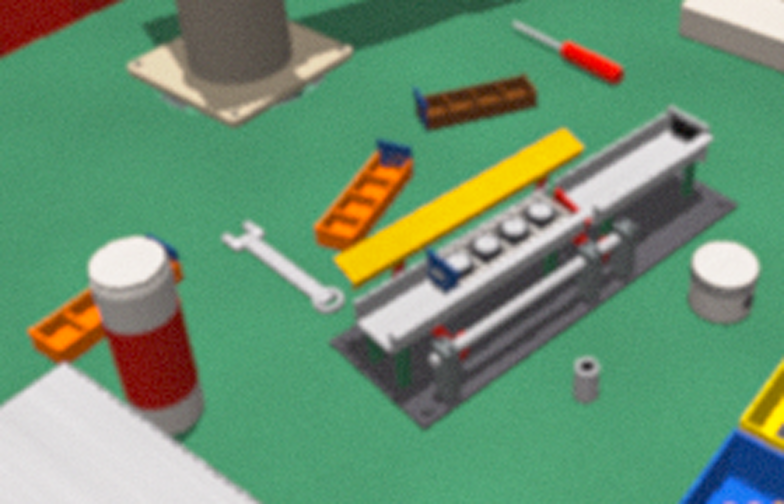

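The top view shows the chute with its +x pointing image-left: gate at crop (320,160), blue plate at (490,193), yellow bar from (265,195) to (568,250). The real rack sits in the chute; the orange and brown ones are decoys. I'll now fit the chute pose.

```bash
cat > fit.py <<'E'
from h import *
from scipy.optimize import least_squares
np.set_printoptions(precision=1,suppress=True)
def W(p,q): # chute->world
    c,s=np.cos(p[2]),np.sin(p[2]);return np.array([p[0]+c*q[0]-s*q[1],p[1]+s*q[0]+c*q[1],q[2]])
def quad(s,lo,hi,roi):
    hsv=cv2.cvtColor(s["img"],cv2.COLOR_RGB2HSV);m=cv2.inRange(hsv,lo,hi)
    k=np.zeros_like(m);x,y,w,h=roi;k[y:y+h,x:x+w]=m[y:y+h,x:x+w]
    n,l,st,ct=cv2.connectedComponentsWithStats(k);i=1+np.argmax(st[1:,4]);return (l==i)
if __name__=="__main__":
    bar=[(x,y,z) for x in(-255,50) for y,z in((29.2,110.1),(60.8,119.9))]
    S={}
    for c,roi in(("top",(300,170,115,45)),("scene",(235,190,100,70))):
        s=snapshot(c);m=quad(s,(22,150,120),(32,255,255),roi)
        h=cv2.findContours(m.astype(np.uint8),0,2)[0][0]
        S[c]=(s,cv2.boxPoints(cv2.minAreaRect(h)),m);print(c,m.sum(),S[c][1].tolist())
    # silhouette fit: compare mask with the projected bar by moments+extremes along the long axis
    def desc(pts):
        pts=np.array(pts,float);return pts
    def res(p):
        r=[]
        for c,(s,b,m) in S.items():
            q=np.float32([proj(s,W(p,v)) for v in bar]); q=q[[0,1,3,2]]
            big=cv2.moments(q)
            mm=cv2.moments(m.astype(np.uint8),True)
            for M in(mm,big): pass
            f=lambda M:np.array([M["m10"]/M["m00"],M["m01"]/M["m00"]])
            a=lambda M:.5*np.arctan2(2*M["mu11"],M["mu20"]-M["mu02"])
            r+=list(f(big)-f(mm)-0.0)+[40*(a(big)-a(mm))]
        return r
    o=least_squares(res,[450,0,1.4]);p=o.x;print("chute",p[:2],np.degrees(p[2]),"res",np.array(o.fun))
    np.save("p.npy",p)
    s=S["top"][0]
    for n,q in(("end",(186,0,79)),("bar",(45*0-102.5,45,115)),("gate",(0,0,86))):print(n,proj(s,W(p,q)),proj(S["scene"][0],W(p,q)))
    def inv(w):
        c,s_=np.cos(p[2]),np.sin(p[2]);d=w[:2]-p[:2];return np.array([c*d[0]+s_*d[1],-s_*d[0]+c*d[1]])
    for c,(s,b,m) in S.items():
        print(c,"rack",[inv(at_z(s,np.array(r["at"])*[640,400],65)) for r in finder.pinpoint("rack",c)[:3]])
        print("tap",[inv(at_z(s,np.array(r["at"])*[640,400],68)) for r in finder.pinpoint("tappet_1",c)[:4]])
        roi=(370,172,20,25) if c=="top" else (268,235,25,22)
        bm=quad(s,(105,90,40),(128,255,255),roi);ys,xs=np.nonzero(bm);print("blue",bm.sum(),inv(at_z(s,(xs.mean(),ys.mean()),97)))
E
python3 fit.py
```

```text
top 962 [[306.7961730957031, 189.7069854736328], [308.5127258300781, 180.14329528808594], [409.5649719238281, 198.28086853027344], [407.8484191894531, 207.8445587158203]]
scene 1165 [[238.69549560546875, 240.8760986328125], [322.96710205078125, 193.78314208984375], [329.55511474609375, 205.57220458984375], [245.28350830078125, 252.6651611328125]]
chute [447.8  -0. ] 90.2074850532675 res [-14.8  39.3  -7.  -21.4 -22.4  -3.8]
end [246.8 219.1] [329.9 172.2]
bar [343.5 233.2] [265.3 198.4]
gate [308.4 219. ] [297.7 195.5]
top rack [array([-117.4,   99.7]), array([ 96.6, 120.4]), array([-149.6, -102.4])]
tap [array([-134.3, -113.3]), array([ -95.3, -130.2]), array([-197.1, -108.3]), array([-166. , -111.8])]
blue 24 [-225.7 -105.4]
scene rack [array([42.3, 55. ]), array([-142.9, -112.3]), array([-433.2,  126.3])]
tap [array([-133.6, -110.4]), array([-166.1, -111.9]), array([ -79.4, -133.4]), array([-209.3, -100.7])]
blue 77 [-230.2 -109. ]
```

The fit stalled because float32 moments break the small finite-difference steps, so I'll set a larger `diff_step`.

```bash
sed -i 's/least_squares(res,\[450,0,1.4\])/least_squares(res,[550,0,1.4],diff_step=[1e-3,1e-1,1e-2],x_scale=[100,100,1])/; s/\[550,0,1.4\]/[550,-20.,1.4]/' fit.py; python3 fit.py
```

```text
top 958 [[306.8229064941406, 189.5579376220703], [308.5127258300781, 180.14329528808594], [409.5649719238281, 198.28086853027344], [407.8751525878906, 207.6955108642578]]
scene 1168 [[238.69239807128906, 240.8599395751953], [323.0192565917969, 193.8581085205078], [329.5933837890625, 205.65284729003906], [245.26651000976562, 252.65467834472656]]
chute [584.1 -53.4] 80.04858966783641 res [-0.1 -0.6 -0.1 -0.5 -0.4  0. ]
end [266.9 165. ] [363.6 196.7]
bar [357.9 193.3] [286.6 220.7]
gate [326.1 175. ] [323.2 220.2]
top rack [array([-108.3,    3.7]), array([-378.8,  272. ]), array([102.3, 281.9])]
tap [array([-114. ,   -3.8]), array([-78.5,   6.6]), array([-36.3,   8.5]), array([-149.6,    2.3])]
blue 25 [-174.4   -0.1]
scene rack [array([-413.1,  203.1]), array([ 48.2, 197.2]), array([-153.7,  157.3])]
tap [array([-155.6,   14. ]), array([-57.9,  92.5]), array([-49.3,  -3.9]), array([-64.5,  20.7])]
blue 65 [-177.6   -5.2]
```

Run:
```python
from fit import *
from scipy.spatial.transform import Rotation as R
s=sense();print(s["time"],s["tool_pos"],s["tcp_rot"],s["finger_gap"],s["ft_force"])
p=np.load("p.npy");r0=R.from_euler("xyz",s["tcp_rot"],degrees=True);print(r0.as_matrix())
t=np.array(s["tool_pos"])
for x in(-220,-177,23):print(x,W(p,(x,29,231)),(W(p,(x,29,231))-t)/30)
print("ydir",-np.sin(p[2]),np.cos(p[2]))
```

```text
1.5 [167.4 576.2 231.3] [-180.    -0.   163.8] 85.22453427432367 [ 0.  -0.1 -0.2]
[[-1.   0.3 -0. ]
 [ 0.3  1.  -0. ]
 [ 0.  -0.  -1. ]]
-220 [ 517.6 -265.1  231. ] [ 11.7 -28.   -0. ]
-177 [ 525.  -222.7  231. ] [ 11.9 -26.6  -0. ]
23 [559.6 -25.7 231. ] [ 13.1 -20.1  -0. ]
ydir -0.9849546611460644 0.17281294941826963
```

Emit:
send_rows(steps=[[[1,-1.4,0],[0,0,-0.1]],[[2.1,-2.8,0],[0,0,-0.2]],[[3.1,-4.2,0],[0,0,-0.3]],[[4.2,-5.6,0],[0,0,-0.4]],[[5.2,-7.1,0],[0,0,-0.5]],[[6.2,-8.5,0],[0,0,-0.6]],[[7.3,-9.9,0],[0,0,-0.7]],[[8.3,-11.4,0],[0,0,-0.8]],[[9.4,-12.8,0],[0,0,-0.9]],[[10.4,-14.2,0],[0,0,-1.0]]], fingers=0.49)

```text
time: 2.75
tool_pos: [480.4, 148.6, 231.6]
tcp_rot: [180.0, -0.0, 106.3]
ft_force: [-0.0, 1.4, 0.7]
finger_gap: 43.8
grip_force: 0.0
```

Emit:
send_rows(steps=[[[0.1,-1.6,0],[0,0,-0.06]],[[0.3,-3.2,0],[0,0,-0.12]],[[0.4,-4.8,0],[0,0,-0.18]],[[0.6,-6.4,0],[0,0,-0.24]],[[0.7,-8.0,0],[0,0,-0.3]],[[0.9,-9.6,0],[0,0,-0.36]],[[1.0,-11.2,0],[0,0,-0.42]],[[1.1,-12.6,0],[0,0,-0.458]],[[1.24,-13.8,0],[0,0,-0.458]],[[1.24,-13.8,0],[0,0,-0.458]]])

```text
time: 4.0
tool_pos: [516.2, -266.2, 231.0]
tcp_rot: [-180.0, 0.0, 80.1]
ft_force: [0.5, 1.1, -0.1]
finger_gap: 43.7
grip_force: 0.0
```

Run:
```python
from fit import *
s=snapshot("wrist");p=np.load("p.npy");print(sense()["tool_pos"],sense()["tcp_rot"])
im=s["img"].copy()
save(s,"wr")
def P(q,c):
    u=proj(s,W(p,q));print(q,u);cv2.circle(im,tuple(int(v) for v in u),3,c,1)
for q in[(-255,29.2,110.1),(-255,60.8,119.9),(50,29.2,110.1),(50,60.8,119.9)]:P(q,(255,0,255))
for q in[(-260,25,90),(-260,-25,90),(0,0,86),(-177,0,107),(-177,23,107),(-177,-23,107)]:P(q,(0,255,0))
s["img"]=im;save(s,"wr1")
```

```text
[ 516.3 -264.7  231. ] [-180.    -0.    80.1]
(-255, 29.2, 110.1) [325.1 228.7]
(-255, 60.8, 119.9) [289.1 232.7]
(50, 29.2, 110.1) [ 326.9 -215.4]
(50, 60.8, 119.9) [ 275.6 -231.6]
(-260, 25, 90) [329.2 226. ]
(-260, -25, 90) [380.6 226.1]
(0, 0, 86) [364.4 -96.7]
(-177, 0, 107) [359.8 141.2]
(-177, 23, 107) [332.7 141.2]
(-177, -23, 107) [386.9 141.2]
```

View pics/wr1.png

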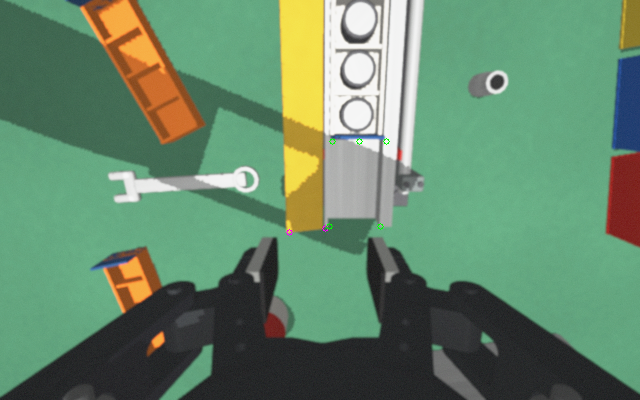

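Run:
```python
from fit import *
p=np.load("p.npy");s=snapshot("top")
for l in("spray_can","grease_jar"):
    r=finder.pinpoint(l,"top");print(l,[(x["confidence"],at_z(s,np.array(x["at"])*[640,400],0)) for x in r[:2]])
print(at_z(s,(471.7,233.3),190))
```

```text
spray_can [(0.87, array([ 407.1, -454.8,    0. ]))]
grease_jar [(0.77, array([ 400.4, -573. ,    0. ]))]
[ 398. -447.  190.]
```

The overlaid chute model matches the wrist view: bar corner (289,232), chute mouth (329–380,226), blue plate near row 138, so its rear is about x = −174. Lateral alignment is good, so I'll descend.

Emit:
send_rows(steps=[[[0,0,-0.8],[0,0,0]],[[0,0,-1.8],[0,0,0]],[[0,0,-2.7],[0,0,0]],[[0,0,-3.3],[0,0,0]],[[0,0,-3.7],[0,0,0]],[[0,0,-4.0],[0,0,0]],[[0,0,-4.3],[0,0,0]],[[0,0,-4.6],[0,0,0]],[[0,0,-4.8],[0,0,0]],[[0,0,-4.8],[0,0,0]]])

```text
time: 5.45
tool_pos: [516.5, -263.9, 87.0]
tcp_rot: [-180.0, 0.0, 80.3]
ft_force: [-2.5, -0.1, 4.4]
finger_gap: 43.6
grip_force: 2.3
```

Run:
```python
from fit import *
s=sense();print(s["tool_pos"],s["ft_force"],s["wrist_torque"])
s=snapshot("wrist");save(s,"wr2")
```

```text
[ 516.5 -263.9   87. ] [-2.5 -0.1  4.4] [ 0.   0.6 -0. ]
```

View pics/wr2.png

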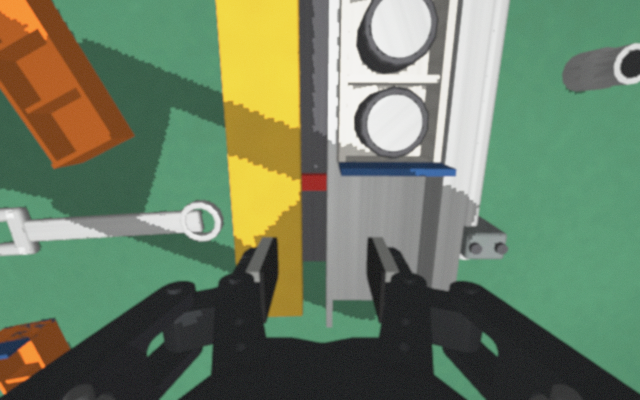

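Finger A is on the bar and finger B is inside the chute behind the blue plate at row 168. I'll press further.

Emit:
send_rows(steps=[[[0,0,-0.2],[0,0,0]],[[0,0,-0.4],[0,0,0]],[[0,0,-0.4],[0,0,0]]])

```text
time: 5.88
tool_pos: [516.6, -264.0, 75.4]
tcp_rot: [-180.0, 0.0, 80.3]
ft_force: [-2.9, -0.1, 5.7]
finger_gap: 43.5
grip_force: 3.0
```

Emit:
send_rows(steps=[[[0,0,-0.07],[0,0,0]],[[0,0,-0.13],[0,0,0]],[[0,0,-0.13],[0,0,0]]])

```text
time: 6.25
tool_pos: [516.3, -263.9, 72.2]
tcp_rot: [-180.0, 0.0, 80.3]
ft_force: [-6.1, 1.4, 7.6]
finger_gap: 43.6
grip_force: 4.3
```

Run:
```python
from fit import *
p=np.load("p.npy");print(sense()["ft_force"],sense()["tool_pos"])
s=snapshot("wrist")
# bar outer/inner edges -> gate angle, by projecting the bar at several angles
hsv=cv2.cvtColor(s["img"],cv2.COLOR_RGB2HSV);m=cv2.inRange(hsv,(22,150,60),(32,255,255))
for r in(60,120,180):
    c=np.nonzero(m[r])[0];c=c[(c>180)&(c<320)];print(r,c.min(),c.max())
def edge(a,row):
    o=[]
    for w in(16.5,-16.5):
        q0=np.array([45+55+w*np.cos(.3),115-55+w*np.sin(.3)])
        c,sn=np.cos(-a),np.sin(-a);y,z=c*q0[0]-sn*q0[1]-55,sn*q0[0]+c*q0[1]+55
        A,B=proj(s,W(p,(-180,y,z))),proj(s,W(p,(-100,y,z)));t=(row-A[1])/(B[1]-A[1]);o.append(A[0]+t*(B[0]-A[0]))
    return np.array(o)
for a in(.25,.28,.30,.32,.34,.36,.38):print(a,[edge(a,r) for r in(60,120,180)])
```

```text
[-6.1  1.4  7.6] [ 516.3 -263.9   72.2]
60 215 295
120 220 296
180 225 296
0.25 [array([213.7, 301.8]), array([218.6, 302.5]), array([223.6, 303.2])]
0.28 [array([214.4, 299.8]), array([219.3, 300.6]), array([224.2, 301.5])]
0.3 [array([215.1, 298.7]), array([219.9, 299.6]), array([224.8, 300.4])]
0.32 [array([215.8, 297.7]), array([220.6, 298.6]), array([225.5, 299.5])]
0.34 [array([216.7, 296.8]), array([221.5, 297.8]), array([226.2, 298.8])]
0.36 [array([217.6, 296.1]), array([222.4, 297.1]), array([227.1, 298.1])]
0.38 [array([218.7, 295.4]), array([223.4, 296.5]), array([228. , 297.5])]
```

Bar width in the wrist view gives a gate angle of about 0.34. I'll check the gate itself in the top and scene views.

Run:
```python
from fit import *
p=np.load("p.npy");o=[]
for c in("top","scene"):
    s=snapshot(c);u=proj(s,W(p,(-40,0,70))).astype(int);k=s["img"][u[1]-30:u[1]+30,u[0]-40:u[0]+40];o.append(cv2.resize(k,(480,360),interpolation=2) if c=="" else cv2.resize(k,(400,300),interpolation=2))
cv2.imwrite("pics/g.png",cv2.cvtColor(np.hstack(o),cv2.COLOR_RGB2BGR));print(sense()["ft_force"],sense()["tool_pos"])
```

```text
[-6.1  0.9  8.3] [ 516.3 -264.    72.2]
```

View pics/g.png

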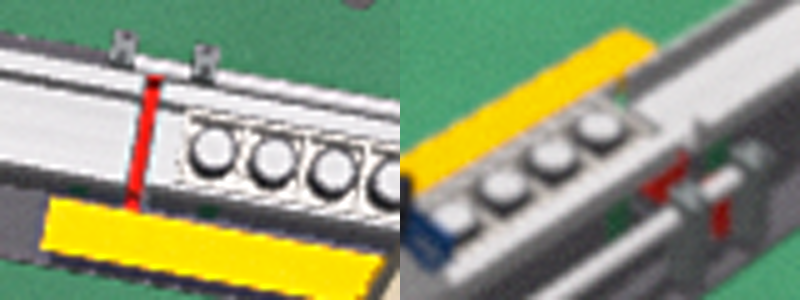

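Top view: the red plate lies in the slit. Scene view: nothing red stands above the chute floor or walls. The gate is open, so I'll approach the push plate gently.

Emit:
send_rows(steps=[[[0.05,0.3,0],[0,0,0]],[[0.1,0.59,0],[0,0,0]],[[0.14,0.79,0],[0,0,0]],[[0.16,0.93,0],[0,0,0]],[[0.18,1.03,0],[0,0,0]],[[0.2,1.13,0],[0,0,0]],[[0.22,1.23,0],[0,0,0]],[[0.24,1.36,0],[0,0,0]],[[0.26,1.5,0],[0,0,0]]])

```text
time: 7.52
tool_pos: [525.4, -220.4, 72.9]
tcp_rot: [179.8, 0.1, 80.2]
ft_force: [-1.4, -5.2, 4.7]
finger_gap: 43.3
grip_force: 3.9
```

Run:
```python
from fit import *
s=snapshot("wrist");save(s,"wr3");print(sense()["ft_force"],sense()["tool_pos"])
```

```text
[-1.3 -5.   5.7] [ 525.5 -219.9   72.8]
```

View pics/wr3.png

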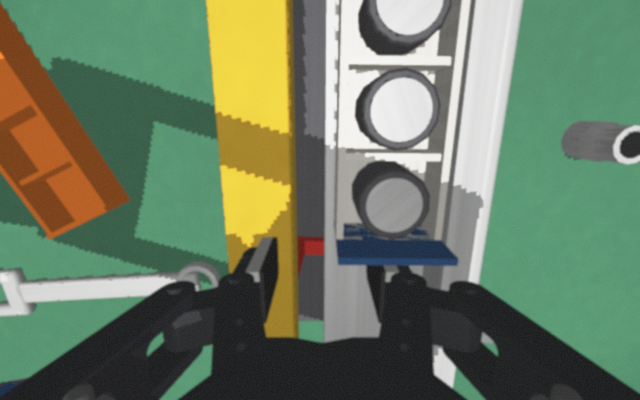

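Finger B now touches the blue plate (row 260), still centred in the chute. I'll push past the gate.

Emit:
send_rows(steps=[[[0.03,0.15,-0.02],[0,0,0]],[[0.06,0.32,-0.02],[0,0,0]],[[0.09,0.52,-0.02],[0,0,0]],[[0.13,0.74,-0.02],[0,0,0]],[[0.17,0.97,-0.02],[0,0,0]],[[0.21,1.2,-0.02],[0,0,0]],[[0.25,1.42,-0.02],[0,0,0]],[[0.29,1.65,-0.02],[0,0,0]],[[0.33,1.87,-0.02],[0,0,0]],[[0.37,2.1,-0.02],[0,0,0]]])

```text
time: 8.82
tool_pos: [537.0, -157.6, 72.7]
tcp_rot: [179.8, 0.2, 80.2]
ft_force: [-1.7, -6.8, 8.5]
finger_gap: 43.5
grip_force: 4.5
```

Emit:
send_rows(steps=[[[0.03,0.22,-0.02],[0,0,0]],[[0.07,0.45,-0.02],[0,0,0]],[[0.11,0.67,-0.02],[0,0,0]],[[0.15,0.9,-0.02],[0,0,0]],[[0.18,1.12,-0.02],[0,0,0]],[[0.22,1.35,-0.02],[0,0,0]],[[0.26,1.57,-0.02],[0,0,0]],[[0.3,1.8,-0.02],[0,0,0]],[[0.33,2.02,-0.02],[0,0,0]],[[0.37,2.25,-0.02],[0,0,0]]])

```text
time: 10.07
tool_pos: [548.2, -90.1, 72.3]
tcp_rot: [179.8, 0.2, 80.2]
ft_force: [-1.9, -7.5, 8.9]
finger_gap: 43.4
grip_force: 6.4
```

Run:
```python
from fit import *
p=np.load("p.npy");o=[];print(sense()["ft_force"],sense()["tool_pos"])
for c in("top","wrist"):
    s=snapshot(c)
    if c=="top":
        u=proj(s,W(p,(60,0,70))).astype(int);k=s["img"][u[1]-40:u[1]+40,u[0]-64:u[0]+64]
    else:k=s["img"]
    o.append(cv2.resize(k,(400,250),interpolation=2))
cv2.imwrite("pics/g2.png",cv2.cvtColor(np.hstack(o),cv2.COLOR_RGB2BGR))
```

```text
[-1.9 -7.5  8.9] [548.2 -90.1  72.3]
```

View pics/g2.png

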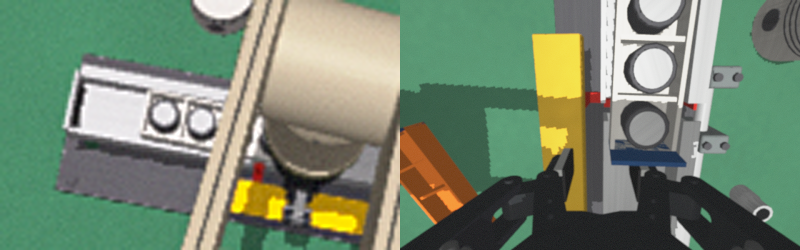

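Rack and tappets are past the gate and upright, with the front end well along the exit side. I'll continue, slowing near the stop.

Emit:
send_rows(steps=[[[0.04,0.22,0],[0,0,0]],[[0.08,0.45,0],[0,0,0]],[[0.12,0.67,0],[0,0,0]],[[0.15,0.88,0],[0,0,0]],[[0.19,1.08,0],[0,0,0]],[[0.22,1.26,0],[0,0,0]],[[0.25,1.42,0],[0,0,0]],[[0.28,1.57,0],[0,0,0]],[[0.3,1.7,0],[0,0,0]],[[0.32,1.8,0],[0,0,0]]])

```text
time: 11.42
tool_pos: [557.8, -36.0, 72.3]
tcp_rot: [179.8, 0.1, 80.2]
ft_force: [-2.6, -8.0, 10.7]
finger_gap: 43.6
grip_force: 6.5
```

Emit:
send_rows(steps=[[[0.01,0.08,0],[0,0,0]],[[0.03,0.16,0],[0,0,0]],[[0.04,0.24,0],[0,0,0]]])

```text
time: 11.8
tool_pos: [559.0, -28.9, 72.3]
tcp_rot: [179.8, 0.1, 80.2]
ft_force: [-1.3, -8.7, 9.8]
finger_gap: 43.8
grip_force: 6.4
```

Emit:
send_rows(steps=[[[0.01,0.05,0],[0,0,0]],[[0.02,0.1,0],[0,0,0]]])

```text
time: 12.05
tool_pos: [559.5, -26.6, 72.3]
tcp_rot: [179.8, 0.2, 80.2]
ft_force: [-4.4, -16.3, 11.5]
finger_gap: 43.5
grip_force: 10.9
```

Emit:
send_rows(steps=[[[0.01,0.05,0],[0,0,0]],[[0.01,0.05,0],[0,0,0]],[[0.01,0.05,0],[0,0,0]]])

```text
time: 12.42
tool_pos: [559.5, -26.6, 72.3]
tcp_rot: [179.8, 0.3, 80.2]
ft_force: [-5.3, -18.4, 12.0]
finger_gap: 43.7
grip_force: 11.1
```

The push force rises with no further travel, so the rack is home. I'll back off slightly, then lift straight up.

Emit:
send_rows(steps=[[[-0.01,-0.08,0],[0,0,0]],[[-0.03,-0.16,0],[0,0,0]],[[-0.03,-0.16,0.25],[0,0,0]],[[-0.03,-0.16,0.6],[0,0,0]],[[-0.03,-0.16,1.0],[0,0,0]],[[-0.03,-0.16,1.4],[0,0,0]],[[-0.03,-0.16,2.0],[0,0,0]],[[-0.03,-0.16,3.0],[0,0,0]],[[-0.03,-0.16,4.5],[0,0,0]],[[-0.03,-0.16,5.5],[0,0,0]]])

```text
time: 13.68
tool_pos: [557.4, -27.4, 237.9]
tcp_rot: [179.9, -0.0, 80.3]
ft_force: [-0.2, -0.2, -0.6]
finger_gap: 43.5
grip_force: 0.0
```

Run:
```python
from fit import *
p=np.load("p.npy");o=[];print(sense()["ft_force"],sense()["tool_pos"])
for c in("scene","wrist"):
    s=snapshot(c);u=proj(s,W(p,(90,0,80))).astype(int)
    k=s["img"][u[1]-40:u[1]+60,u[0]-80:u[0]+80] if c=="scene" else s["img"]
    if c=="wrist":
        for q in((34,0,106),(110,0,67)):print(q,proj(s,W(p,q)))
    o.append(cv2.resize(k,(400,250),interpolation=2))
cv2.imwrite("pics/g3.png",cv2.cvtColor(np.hstack(o),cv2.COLOR_RGB2BGR))
```

```text
[-0.2 -0.2 -0.6] [557.4 -27.4 237.9]
(34, 0, 106) [355.1 174.9]
(110, 0, 67) [353.3  90. ]
```

View pics/g3.png

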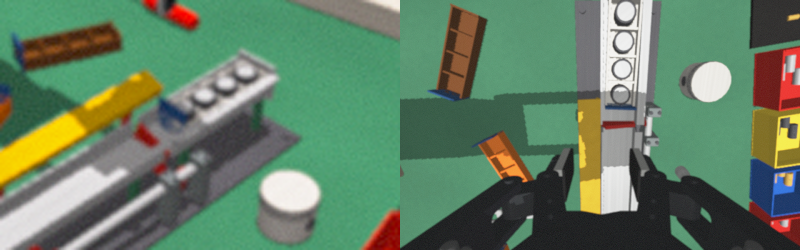

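The scene and wrist views show the rack at the end stop with four upright tappets, the red gate up behind the blue plate, and the bar raised. I'll hand in.

```bash
python3 -c "
from bench import order
print(order.hand_in())"
```

```text
the job is handed in; nothing more can be done
None
```

The rack is home against the end stop with all four tappets upright, the gate has sprung up behind it, the arm is clear, and the job is handed in.

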